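Flip the job marker of the finished bowl to green

TASK

The carved bowl is finished: push the flip paddle on the bowl's job board all the way over its axle, so that it lies fully home on the other side with its green face up. Only push with the fingers and do it gently, without flicking or banging it; leave the raw block's paddle showing red, and do not shift or lift the bowl, the block, the mallet or the gouge. Finish clear of everything.

Things in the scene. Friction and masses are not known exactly. Their poses are not given: they have to be found in the camera images.
- bowl_paddle (a joint): The paddle to turn over, in rad: 0 = level on the board's +y side, red face up (starts at 0 to 0.25); pi/2 = standing straight up; pi = level on the board's -y side, green face up. Turns over the top only, between hard stops at 0 and pi. Stiff axle (friction about 0.06 N m): it stays at any angle it is left at and never falls by itself.
- bowl_pivot (a point): Middle of that paddle's axle, 70 mm above the bench, fixed on the board, axes those of the board. Two wooden cheeks hold the axle, 10 mm thick, 37 to 47 mm either side of this point along x, tops 80 mm above the bench. Two narrow rests (18 x 14 mm, tops 65 mm above the bench) stand 60 mm either side of the axle along y.
- bowl_paddle_edge (a point): Middle of the free edge of the bowl's paddle, 85 mm from the axle; moves with it. The paddle is a wooden plate 66 mm wide along the axle and 7 mm thick, from 6 to 85 mm from the axle, one face red, the other green.
- bowl_pin (a point): Centre of the brass ball (16 mm) on the red side of the cross pin of the bowl's paddle, 46 mm from the axle. The pin, 10 mm thick, runs through the middle of the axle square to the paddle, with an equal ball on the green side. At joint 0 this ball is straight above the axle; pushing it to the board's -y raises the paddle.
- bowl_board: Fixed plywood job board of the bowl, 260 (x) x 240 (y) x 12 mm, origin at the centre of its underside on the bench. Its x axis points from its flip paddle (half near the robot) to the bowl (far half). The paddle's axle is parallel to x, at x = -60 mm, y = 0, 70 mm above the bench.
- bowl: Round turned wooden bowl, 96 mm across, 55 mm high, loose on the far half of its board; origin at the centre of its underside.
- block_paddle (a joint): The equal flip paddle on the raw block's board, red face up, to be left alone. Same make and same values as the bowl's paddle.
- block_pivot (a point): Point on the axle of the block's paddle, midway along it, 70 mm above the bench; fixed on the board.
- block_board: Fixed plywood job board of the block, 260 (x) x 240 (y) x 12 mm, origin at the centre of its underside on the bench. Its x axis points from its flip paddle (half near the robot) to the block (far half). The paddle's axle is parallel to x, at x = -60 mm, y = 0, 70 mm above the bench.
- block: Raw light wood block, 80 x 90 x 60 mm high, with a dark bark stripe, loose on the far half of its board; origin at the centre of its underside.
- mallet: Turned dark wood carving mallet standing on its head, 84 mm across, 165 mm high, loose, origin at the centre of its underside.
- gouge: Carving gouge lying on the bench, 230 mm long, 24 mm thick; x axis from handle to blade, origin on the bench under the butt of the wooden handle (handle reaches to x = 110 mm, blade to x = 231 mm).
Not all that is in view belongs to the job. Leave any blue or purple look-alike of the block alone.

How it is judged:
By the outcome, as a careful person would: the job done as asked, in the order asked, and still so for the second after the job is handed in, with the robot touching nothing.
It also fails if it takes over 48 s, if anything falls off the work surface, if the arm or the gripper's body presses on something with over 40 N, if the wrist force passes 120 N, or if a joint passes its speed limit or range.

ROBOT

A 7-joint arm with a two-finger parallel gripper is mounted at the origin on the work surface. World frame = base frame: x ahead of the robot, y to its left, z up, the work surface at z = 0. Lengths are in m, angles in rad, forces in N, time in s.
With the tool pointing down it reaches from about 0.4 to 0.9 m from the base axis. Payload 5.6 kg.
Tool frame: the origin (TCP) lies on the centre line of the jaws, within the pads' length; the fingertips stand 25 mm ahead of it and the grasp point (between the pads) lies 6 mm ahead of it (finger_overhang is the distance from the TCP to the fingertips, in m); z points along the fingers, x is the direction in which the jaws open and shut, and the axes are right-handed (so a half turn about z gives the same grasp; the last joint's range is limited). The gripper opens to 92 mm and grips with 3 to 60 N. Pads are 20 mm wide; open, the fingers measure 128 mm over their backs; the gripper's body (75 mm by 189 mm) begins 69 mm behind the grasp point.
Start: joints at [-1.345, 0.468, -0.012, 1.603, 0.006, 1.071, -0.056], TCP at [0.173, 0.627, 0.24] pointing down, gripper open.
Joint ranges: [-2.53, 2.53], [-0.31, 2.02], [-1.57, 1.55], [0.28, 2.44], [-1.29, 4.43], [0.15, 1.84], [-2.92, 2.92]. Speed limits (rad/s): [2.57, 2.57, 3.14, 3.14, 3.14, 3.14, 3.14].

INTERFACE

Orientations are given as a unit quaternion [x, y, z, w].
In Python, from workcell import observe, snapshot, get_calibration, hand_in, finger_overhang gives the robot as it stands. The module is installed in compiled form; this text tells all that it offers.
- The arm moves only by the tool carry_out, never from a script. Its argument "rows" is a list of rows, each an object with "grip": the closure in counts, from 0 (fully open) to 255 (shut); "travel": the shift along the tool's x, y, z in m, a list of three; "angular": the turn, a rotation vector about the tool's x, y, z in rad, a list of three. In form: [{"grip": grip, "travel": [x, y, z], "angular": [wx, wy, wz]}, ...]. A call has 1 to 12 rows; each row is the pose to reach, as a shift and turn from the pose commanded when the call began, along the tool's axes at that moment; what a row does not reach only later rows make up. A row lasts 1/12 s, in which the tool goes at most 41.7 mm and 7.16 degrees, less where a joint would pass 70% of its speed; a pose out of reach is approached as far as the arm can. A call with a gripper value outside its range is refused whole. The fingers move at their own pace and stop on an object; "grip_force" is the grip in N (left out, the last holds). Time passes only in rows, so rows that repeat a pose let the fingers close. It gives the time, the measured TCP pose, the force and the opening at its end, in the units of the state.
- observe(): the state, without advancing time (a new reading comes with each control period).
- snapshot(name): name is "side" or "top" or "wrist"; returns the picture (384x512x3 uint8, red, green, blue); there is no depth.
- get_calibration(name): a dict with "vertical_fov" (degrees; the focal length in pixels is half the picture's height over the tangent of half this angle, whatever the lens; pixels are square), "cx", "cy" (the principal point, pixels), "origin" and "orientation" of the camera in the world. Camera axes: x right, y down, z forward; pixel columns grow to the right and rows downward; lengths in m; the calibration is good to about 2 mm. A picture is of the moment at which its call begins: read the wrist's pose just before it. get_calibration takes no time and is no camera call; for the wrist camera it gives the pose at the moment of the call.
- hand_in(): hands the job in, once; it reports no verdict.
The state is a dict: "clock": time; "qpos": joint angles; "dq": joint speeds; "tau": joint torques, N m; "eef_pos": TCP position; "tcp_rot": TCP orientation; "ft_force": force on the tool from outside, world axes, zero at the start; "wrist_torque": the same for the moment, N m; "width": finger opening in m.
Only numpy, scipy, OpenCV 4.12 (cv2) and the standard library are available. Lean on these libraries where they do the work, as an engineer would, in place of code of your own. Each camera call takes 0.05 s, during which the arm holds its last target.

## Working session

There is one attempt and no reset: what is moved stays moved. The work goes in short steps, Python scripts to look and compute and a tool call to move; the robot and the scene stay as the last step left them, time stands still between calls to the robot, and variables do not carry over. Pictures are saved under pics/ and viewed, and the job is handed in when it is done.

Besides the shell and the picture viewer there is one more tool, called after "Call:" as a command line: name --argument value ..., lists and objects as JSON in quotes. carry_out: Moves the arm, as the interface text tells. Its arguments: {"type":"object","properties":{"rows":{"type":"array","items":{"type":"object","properties":{"grip":{"type":"number"},"travel":{"type":"array","items":{"type":"number"}},"angular":{"type":"array","items":{"type":"number"}}}}},"grip_force":{"type":"number"}},"required":["rows"]}

```bash
mkdir -p pics; python3 - <<'E'
from workcell import *
import cv2
print(observe())
for n in("side","top","wrist"):
    print(n,get_calibration(n)); cv2.imwrite(f"pics/{n}0.png",snapshot(n)[:,:,::-1])
print(finger_overhang)
E
```

```text
{'clock': 0.0, 'qpos': array([-1.34497635,  0.46838369, -0.01162333,  1.60361763,  0.00603586,
        1.07140037, -0.05629953]), 'dq': array([ 0.00111353,  0.00022227, -0.00024565,  0.00037133,  0.00028955,
        0.00041228,  0.00095874]), 'tau': array([-2.75850862e-04, -5.20578039e+01, -1.28568066e-02, -2.43750912e+01,
       -5.67105075e-02,  1.70422776e-02,  1.51677605e-04]), 'eef_pos': array([0.17255482, 0.6261173 , 0.23863859]), 'tcp_rot': array([ 7.95493557e-01,  6.05961395e-01, -6.59279813e-04,  5.94056149e-04]), 'ft_force': array([ 0.05082519, -0.4257561 , -0.13772345]), 'wrist_torque': array([-0.02722097,  0.02985419, -0.04525142]), 'width': 0.09182824304640261}
side {'vertical_fov': 48.013951507170916, 'cx': 252.73918613270996, 'cy': 189.6674634234028, 'origin': array([ 0.1595561 , -0.70459447,  0.93032565]), 'orientation': array([ 0.89866306, -0.25954987,  0.0993309 , -0.33936991])}
top {'vertical_fov': 44.228645064501364, 'cx': 262.4953281787024, 'cy': 192.584119314542, 'origin': array([ 0.42926256, -0.04975914,  1.4489605 ]), 'orientation': array([ 0.70972038, -0.70247193,  0.03814669, -0.03708109])}
wrist {'vertical_fov': 66.44364775138443, 'cx': 258.80685536850996, 'cy': 196.42683719142374, 'origin': array([0.09841105, 0.64680242, 0.3833489 ]), 'orientation': array([0.78794556, 0.6001293 , 0.08258468, 0.11030137])}
0.025
```

View pics/top0.png

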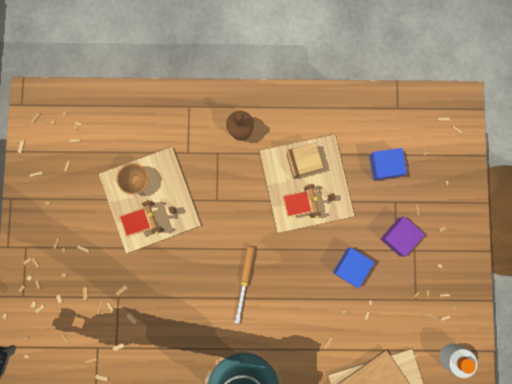

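View pics/side0.png

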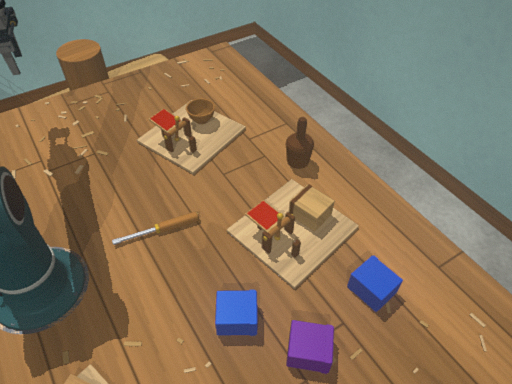

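```bash
python3 - <<'E'
import cv2
a=cv2.imread("pics/top0.png")[135:265,85:215]; cv2.imwrite("pics/top0c.png",cv2.resize(a,(780,780)[:2],interpolation=cv2.INTER_CUBIC)[:600] if 0 else cv2.resize(a,(598,598),interpolation=cv2.INTER_CUBIC))
b=cv2.imread("pics/side0.png")[80:190,125:260]; cv2.imwrite("pics/side0c.png",cv2.resize(b,None,fx=5,fy=5,interpolation=cv2.INTER_CUBIC))
E
```

```text
(no output)
```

View pics/top0c.png

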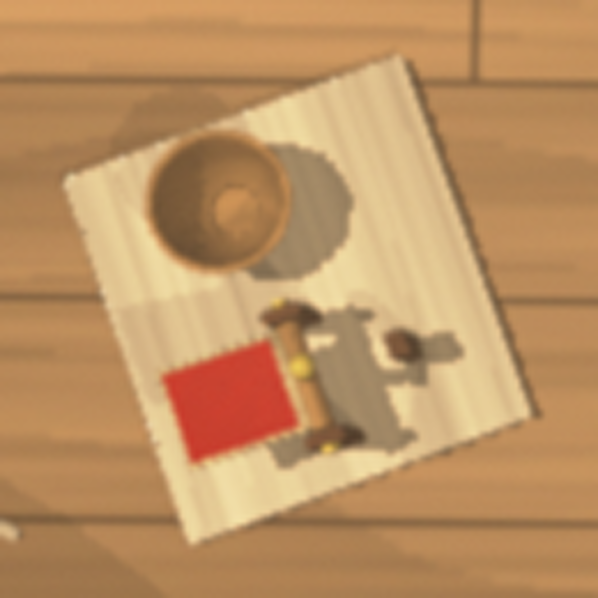

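View pics/side0c.png

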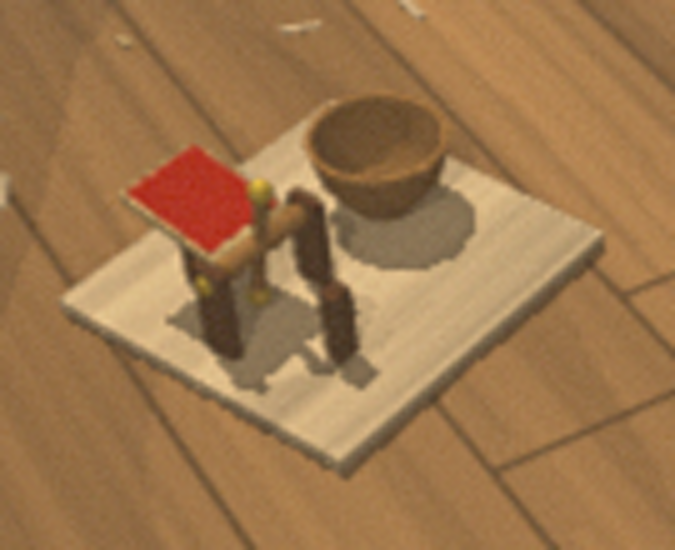

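View pics/wrist0.png

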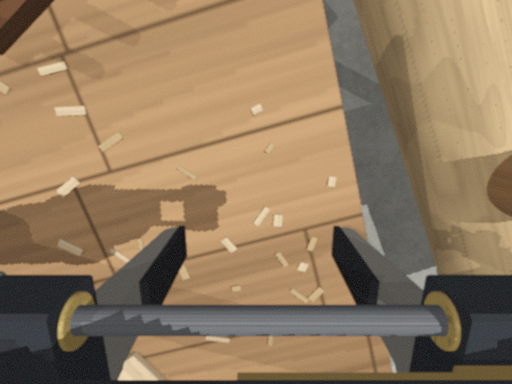

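```bash
cat >h.py <<'E'
import numpy as np, cv2
from scipy.spatial.transform import Rotation as R
from workcell import *
def K(c,): 
    f=192/np.tan(np.radians(c["vertical_fov"]/2)); return f
def ray(name,uv,z,c=None):
    c=c or get_calibration(name); f=K(c)
    d=R.from_quat(c["orientation"]).apply([(uv[0]-c["cx"])/f,(uv[1]-c["cy"])/f,1])
    o=np.array(c["origin"]); return o+d*(z-o[2])/d[2]
def proj(name,p,c=None):
    c=c or get_calibration(name); f=K(c)
    q=R.from_quat(c["orientation"]).inv().apply(np.array(p)-c["origin"])
    return q[...,:2]/q[...,2:]*f+[c["cx"],c["cy"]]
E
python3 - <<'E'
from h import *
t=lambda u,v:(85+u/4.6-.4,135+v/4.6-.4)
s=lambda u,v:(125+u/5-.4,80+v/5-.4)
P=[ray("top",t(*p),.012)[:2] for p in [(62,180),(403,55),(533,415),(192,545)]]
P=np.array(P);print(P,[np.linalg.norm(P[i]-P[i-1]) for i in range(4)],P.mean(0))
Q=np.array([ray("side",s(*p),.012)[:2] for p in [(335,100),(603,235),(343,462),(63,300)]]);print(Q,[np.linalg.norm(Q[i]-Q[i-1]) for i in range(4)],Q.mean(0))
for z,p in((.07,(278,303)),(.07,(328,448)),(.116,(302,366)),(.055,(220,200)),(.0735,(163,376)),(.0735,(192,465)),(.0735,(272,340)),(.0735,(299,427))): print(p,ray("top",t(*p),z))
for z,p in((.116,(260,190)),(.07,(205,285))): print(p,ray("side",s(*p),z))
E
```

```text
[[0.63575934 0.45407762]
 [0.72290676 0.22922659]
 [0.48244883 0.13612757]
 [0.39509374 0.35754351]] [np.float64(0.25930438648151705), np.float64(0.24114862187122874), np.float64(0.2578515980444761), np.float64(0.23802506357160544)] [0.55905217 0.29424382]
[[0.63692502 0.4458742 ]
 [0.71952193 0.22418036]
 [0.48246378 0.13120877]
 [0.39731641 0.35208568]] [np.float64(0.2573102621509278), np.float64(0.23658066935486935), np.float64(0.25463755423298595), np.float64(0.23672068893789547)] [0.55905679 0.28833725]
(278, 303) [0.54981257 0.29261928 0.07      ]
(328, 448) [0.45815308 0.2576676  0.07      ]
(302, 366) [0.50715627 0.26506485 0.116     ]
(220, 200) [0.61758944 0.33627811 0.055     ]
(163, 376) [0.50240662 0.36276877 0.0735    ]
(192, 465) [0.44653468 0.34214874 0.0735    ]
(272, 340) [0.52593201 0.2946906  0.0735    ]
(299, 427) [0.47110104 0.27563197 0.0735    ]
(260, 190) [0.5058744  0.26130945 0.116     ]
(205, 285) [0.45909203 0.25283763 0.07      ]
```

```bash
cat >>h.py <<'E'
BX=np.array([np.cos(np.radians(21.5)),np.sin(np.radians(21.5)),0]); BY=np.array([-BX[1],BX[0],0])
PIV=np.array([.5032,.2685,.07])
def go(tgt,yaw=None):
    o=observe(); r=R.from_quat(o["tcp_rot"]); 
    print("tool shift",r.inv().apply(np.array(tgt)-o["eef_pos"]).round(4))
    W=R.from_matrix(np.column_stack([BX,-BY,[0,0,-1]]))
    print("rotvec",(r.inv()*W).as_rotvec().round(4))
def st():
    o=observe(); d=o["eef_pos"]-PIV
    print("t",o["clock"],"TCP board xyz(mm)",(1e3*np.array([d@BX,d@BY,o["eef_pos"][2]])).round(1),"F",o["ft_force"].round(2),"w",o["width"])
E
python3 - <<'E'
from h import *
go([.5032,.2685,.235]); st()
E
```

```text
tool shift [-0.257   0.4138  0.0043]
rotvec [8.000e-04 1.200e-03 9.267e-01]
t 0.15 TCP board xyz(mm) [-176.5  454.   238.9] F [ 0.12 -0.29  0.3 ] w 0.0917862749415728
```

Call:
carry_out --rows '[{"grip":255,"travel":[-0.015,0.024,0],"angular":[0,0,0.06]},{"grip":255,"travel":[-0.035,0.056,0],"angular":[0,0,0.13]},{"grip":255,"travel":[-0.056,0.09,0],"angular":[0,0,0.21]},{"grip":255,"travel":[-0.077,0.124,0],"angular":[0,0,0.29]},{"grip":255,"travel":[-0.098,0.158,0],"angular":[0,0,0.37]},{"grip":255,"travel":[-0.119,0.192,0],"angular":[0,0,0.45]},{"grip":255,"travel":[-0.14,0.226,0],"angular":[0,0,0.53]},{"grip":255,"travel":[-0.161,0.26,0],"angular":[0,0,0.61]},{"grip":255,"travel":[-0.182,0.294,0],"angular":[0,0,0.69]},{"grip":255,"travel":[-0.203,0.328,0],"angular":[0,0,0.77]},{"grip":255,"travel":[-0.22,0.354,0.002],"angular":[0,0,0.84]},{"grip":255,"travel":[-0.235,0.374,0.004],"angular":[0,0,0.9]}]' --grip_force 20

```text
clock: 1.15
eef_pos: [0.4728, 0.2979, 0.2357]
tcp_rot: [0.981, 0.196, 0.0, 0.0]
ft_force: [-0.3, -0.1, -0.7]
width: 0.0138
```

```bash
python3 - <<'E'
from h import *
st();go([.5032,.2685,.235])
c=get_calibration("wrist"); im=snapshot("wrist"); cv2.imwrite("pics/w1.png",im[:,:,::-1]); st();print(c)
E
```

```text
t 1.15 TCP board xyz(mm) [-17.5  38.5 235.7] F [-0.27 -0.11 -0.72] w 0.013848016154021937
tool shift [0.0167 0.0389 0.0007]
rotvec [ 0.0007 -0.0007  0.0202]
t 1.2 TCP board xyz(mm) [-16.6  33.3 235.4] F [ 2.27 -3.96 -0.21] w 0.01002959633704818
{'vertical_fov': 66.44364775138443, 'cx': 258.80685536850996, 'cy': 196.42683719142374, 'origin': array([0.44316204, 0.36910094, 0.3802533 ]), 'orientation': array([0.97110632, 0.19436413, 0.02707657, 0.13580114])}
```

View pics/w1.png

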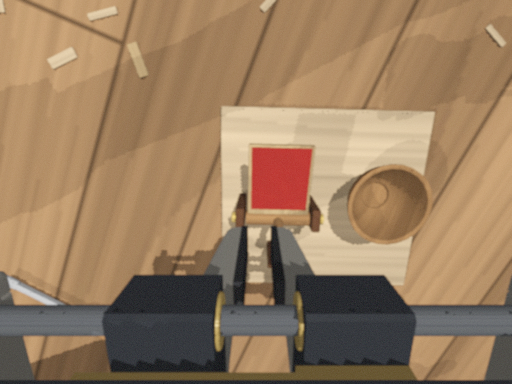

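```bash
python3 - <<'E'
from h import *
c={'vertical_fov': 66.44364775138443, 'cx': 258.80685536850996, 'cy': 196.42683719142374, 'origin': np.array([0.44316204, 0.36910094, 0.3802533 ]), 'orientation': np.array([0.97110632, 0.19436413, 0.02707657, 0.13580114])}
b=lambda p:(1e3*np.array([(p-PIV)@BX,(p-PIV)@BY])).round(1)
for z,uv in((.07,(234,217)),(.07,(320,218)),(.08,(249,145)),(.08,(314,145)),(.012,(222,107)),(.012,(434,112))): print(uv,b(ray("",uv,z,c)))
E
```

```text
(234, 217) [-44.7   2.6]
(320, 218) [52.   3.3]
(249, 145) [-28.4  84. ]
(314, 145) [37.5 85.3]
(222, 107) [-63.4 121.4]
(434, 112) [192.3 120.7]
```

```bash
python3 - <<'E'
from h import *
st();go(PIV+.002*BX+.03*BY+[0,0,.122-.07])
E
```

```text
t 1.2 TCP board xyz(mm) [-16.6  33.3 235.4] F [ 2.27 -3.96 -0.21] w 0.01002959633704818
tool shift [0.0185 0.0031 0.1134]
rotvec [ 0.0038 -0.0009  0.012 ]
```

Call:
carry_out --rows '[{"grip":255,"travel":[0,0,0],"angular":[0,0,0.02]},{"grip":255,"travel":[0,0,0],"angular":[0,0,0.02]},{"grip":255,"travel":[0,0,0],"angular":[0,0,0.02]},{"grip":255,"travel":[0,0,0],"angular":[0,0,0.02]}]'

```text
clock: 1.53
eef_pos: [0.4698, 0.3022, 0.2355]
tcp_rot: [0.982, 0.191, -0.0, -0.0]
ft_force: [-1.0, -0.3, 0.3]
width: 0.0006
```

```bash
python3 - <<'E'
from h import *
st();go(PIV+.002*BX+.03*BY+[0,0,.122-.07])
E
```

```text
t 1.5333 TCP board xyz(mm) [-18.8  43.6 235.5] F [-0.98 -0.34  0.35] w 0.0005715623151166609
tool shift [0.0207 0.0139 0.1135]
rotvec [-0.0005  0.0003  0.0099]
```

Call:
carry_out --rows '[{"grip":255,"travel":[0.01,0.007,0.01],"angular":[0,0,0.01]},{"grip":255,"travel":[0.021,0.014,0.022],"angular":[0,0,0.01]},{"grip":255,"travel":[0.021,0.014,0.038],"angular":[0,0,0.01]},{"grip":255,"travel":[0.021,0.014,0.054],"angular":[0,0,0.01]},{"grip":255,"travel":[0.021,0.014,0.07],"angular":[0,0,0.01]},{"grip":255,"travel":[0.021,0.014,0.084],"angular":[0,0,0.01]},{"grip":255,"travel":[0.021,0.014,0.096],"angular":[0,0,0.01]},{"grip":255,"travel":[0.021,0.014,0.105],"angular":[0,0,0.01]},{"grip":255,"travel":[0.021,0.014,0.11],"angular":[0,0,0.01]},{"grip":255,"travel":[0.021,0.014,0.113],"angular":[0,0,0.01]},{"grip":255,"travel":[0.021,0.014,0.113],"angular":[0,0,0.01]},{"grip":255,"travel":[0.021,0.014,0.113],"angular":[0,0,0.01]}]'

```text
clock: 2.53
eef_pos: [0.4958, 0.2958, 0.123]
tcp_rot: [0.983, 0.185, 0.0, -0.0]
ft_force: [-0.3, -0.5, 0.5]
width: 0.0008
```

```bash
python3 - <<'E'
from h import *
st()
cv2.imwrite("pics/w2.png",snapshot("wrist")[:,:,::-1]); im=snapshot("side")[60:200,110:270,::-1];cv2.imwrite("pics/s2.png",cv2.resize(im,None,fx=4,fy=4,interpolation=cv2.INTER_CUBIC))
st()
E
```

```text
t 2.5333 TCP board xyz(mm) [  3.2  28.1 123. ] F [-0.31 -0.54  0.51] w 0.000807687623866766
t 2.6333 TCP board xyz(mm) [  3.3  28.1 123.3] F [ 1.13 -0.19 -0.58] w 0.0007609621806248868
```

View pics/w2.png

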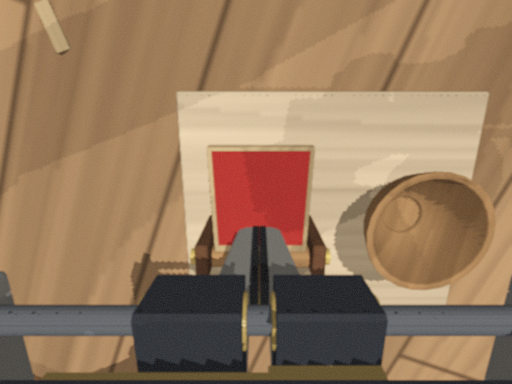

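View pics/s2.png

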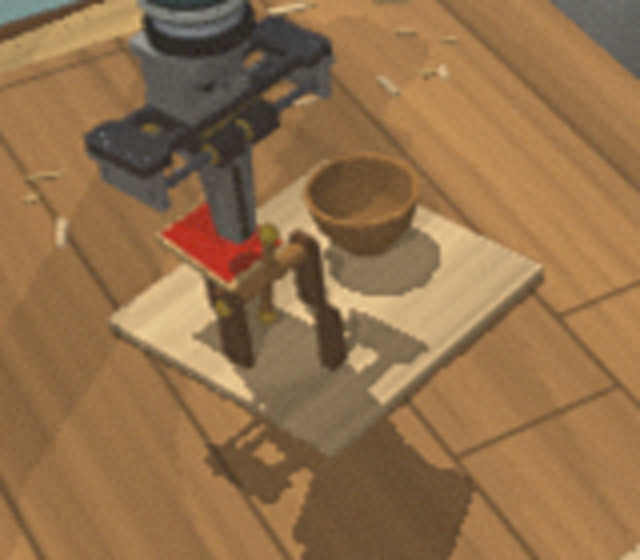

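The fingers stand centred over the red plate, just behind the brass ball (about 268,235 in the side crop). I'll push slowly toward the board's -y.

Call:
carry_out --rows '[{"grip":255,"travel":[0,0.003,0.0],"angular":[0,0,0]},{"grip":255,"travel":[0,0.006,0.001],"angular":[0,0,0]},{"grip":255,"travel":[0,0.009,0.001],"angular":[0,0,0]},{"grip":255,"travel":[0,0.012,0.001],"angular":[0,0,0]},{"grip":255,"travel":[0,0.015,0.001],"angular":[0,0,0]},{"grip":255,"travel":[0,0.018,0.001],"angular":[0,0,0]},{"grip":255,"travel":[0,0.021,0.001],"angular":[0,0,0]},{"grip":255,"travel":[0,0.024,0.001],"angular":[0,0,0]},{"grip":255,"travel":[0,0.027,0.001],"angular":[0,0,0]},{"grip":255,"travel":[0,0.03,0.001],"angular":[0,0,0]},{"grip":255,"travel":[0,0.033,0.001],"angular":[0,0,0]},{"grip":255,"travel":[0,0.036,0.001],"angular":[0,0,0]}]'

```text
clock: 3.63
eef_pos: [0.5088, 0.2617, 0.1217]
tcp_rot: [0.983, 0.185, 0.0, 0.0]
ft_force: [-1.3, 3.1, -0.2]
width: 0.0004
```

```bash
python3 - <<'E'
from h import *
st()
im=snapshot("side")[60:200,110:270,::-1];cv2.imwrite("pics/s3.png",cv2.resize(im,None,fx=4,fy=4,interpolation=cv2.INTER_CUBIC))
st()
E
```

```text
t 3.6333 TCP board xyz(mm) [  2.8  -8.4 121.7] F [-1.26  3.07 -0.17] w 0.0004177357420519523
t 3.6833 TCP board xyz(mm) [  2.8  -9.2 121.7] F [-0.64  1.72  0.65] w 0.00037610632148026913
```

View pics/s3.png

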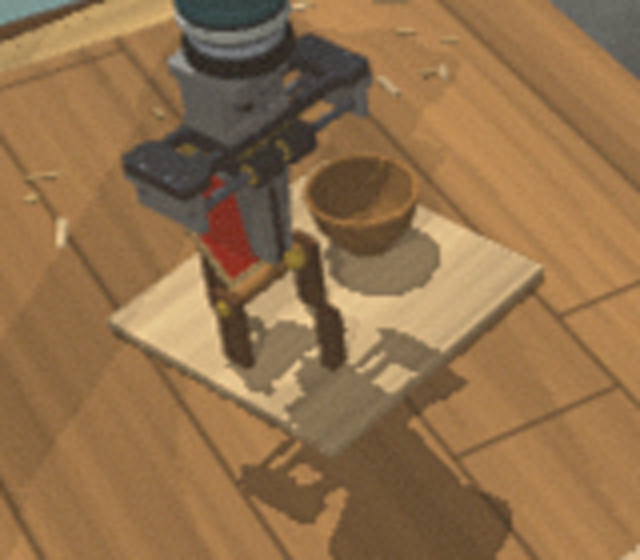

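Call:
carry_out --rows '[{"grip":255,"travel":[0,0.002,0.0],"angular":[0,0,0]},{"grip":255,"travel":[0,0.004,0.001],"angular":[0,0,0]},{"grip":255,"travel":[0,0.006,0.001],"angular":[0,0,0]},{"grip":255,"travel":[0,0.008,0.002],"angular":[0,0,0]},{"grip":255,"travel":[0,0.01,0.003],"angular":[0,0,0]},{"grip":255,"travel":[0,0.012,0.004],"angular":[0,0,0]},{"grip":255,"travel":[0,0.013,0.004],"angular":[0,0,0]}]'

```text
clock: 4.27
eef_pos: [0.5133, 0.2499, 0.1173]
tcp_rot: [0.983, 0.185, -0.0, -0.0]
ft_force: [0.0, 4.6, -0.2]
width: 0.0006
```

```bash
python3 - <<'E'
from h import *
st()
im=snapshot("side")[60:200,110:270,::-1];cv2.imwrite("pics/s4.png",cv2.resize(im,None,fx=4,fy=4,interpolation=cv2.INTER_CUBIC))
cv2.imwrite("pics/w4.png",snapshot("wrist")[:,:,::-1])
st()
E
```

```text
t 4.2667 TCP board xyz(mm) [  2.6 -21.  117.3] F [ 0.03  4.57 -0.22] w 0.000580162773943475
t 4.3667 TCP board xyz(mm) [  2.5 -20.9 117.4] F [-1.27  3.12 -0.16] w 0.0005533637331338055
```

View pics/s4.png

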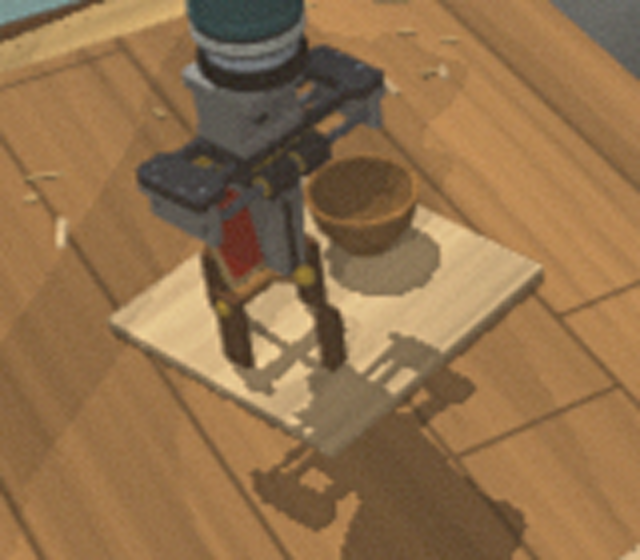

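View pics/w4.png

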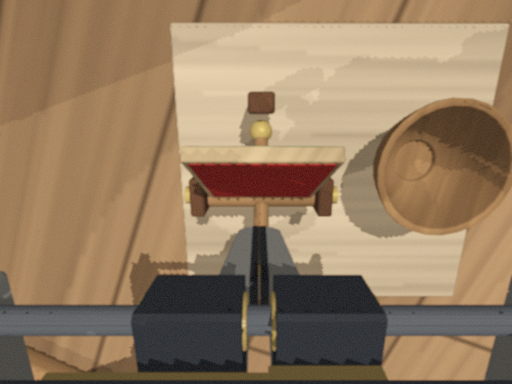

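Call:
carry_out --rows '[{"grip":255,"travel":[0,-0.004,-0.004],"angular":[0,0,0]},{"grip":255,"travel":[0,-0.005,-0.015],"angular":[0,0,0]},{"grip":255,"travel":[0,-0.005,-0.035],"angular":[0,0,0]},{"grip":255,"travel":[0,-0.005,-0.055],"angular":[0,0,0]},{"grip":255,"travel":[0,-0.005,-0.075],"angular":[0,0,0]},{"grip":255,"travel":[0,-0.005,-0.09],"angular":[0,0,0]},{"grip":255,"travel":[0,-0.012,-0.1],"angular":[0,0,0]},{"grip":255,"travel":[0,-0.03,-0.1],"angular":[0,0,0]},{"grip":255,"travel":[0,-0.052,-0.1],"angular":[0,0,0]},{"grip":255,"travel":[0,-0.074,-0.1],"angular":[0,0,0]},{"grip":255,"travel":[0,-0.09,-0.1],"angular":[0,0,0]},{"grip":255,"travel":[0,-0.099,-0.1],"angular":[0,0,0]}]'

```text
clock: 5.37
eef_pos: [0.4758, 0.3446, 0.2178]
tcp_rot: [0.982, 0.186, -0.0, -0.0]
ft_force: [-0.2, 0.1, 0.8]
width: 0.0006
```

```bash
python3 - <<'E'
from h import *
st()
im=snapshot("side")[60:200,110:270,::-1];cv2.imwrite("pics/s5.png",cv2.resize(im,None,fx=4,fy=4,interpolation=cv2.INTER_CUBIC))
st()
E
```

```text
t 5.3667 TCP board xyz(mm) [  2.4  80.9 217.8] F [-0.18  0.12  0.84] w 0.0005711422876031035
t 5.4167 TCP board xyz(mm) [  2.4  81.9 217.7] F [-0.17  1.68  0.63] w 0.00043999403379541723
```

View pics/s5.png

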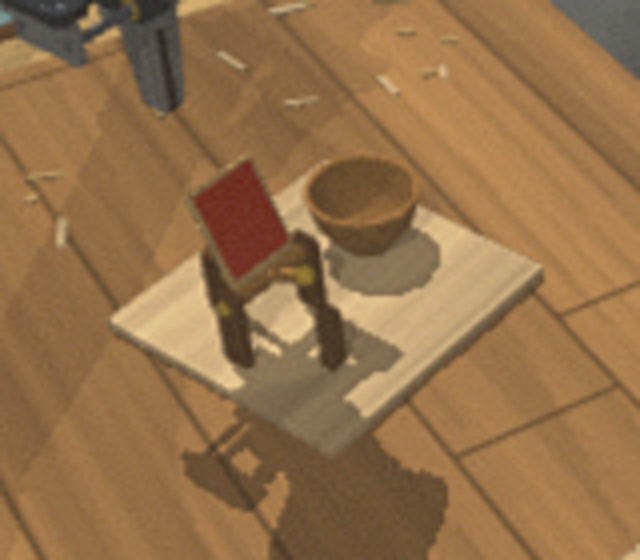

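Call:
carry_out --rows '[{"grip":255,"travel":[0,0,0.01],"angular":[0,0,0]},{"grip":255,"travel":[0,0,0.025],"angular":[0,0,0]},{"grip":255,"travel":[0,0,0.043],"angular":[0,0,0]},{"grip":255,"travel":[0,0.002,0.061],"angular":[0,0,0]},{"grip":255,"travel":[0,0.006,0.075],"angular":[0,0,0]},{"grip":255,"travel":[0,0.01,0.083],"angular":[0,0,0]},{"grip":255,"travel":[0,0.014,0.085],"angular":[0,0,0]},{"grip":255,"travel":[0,0.018,0.085],"angular":[0,0,0]},{"grip":255,"travel":[0,0.022,0.085],"angular":[0,0,0]},{"grip":255,"travel":[0,0.025,0.085],"angular":[0,0,0]},{"grip":255,"travel":[0,0.028,0.085],"angular":[0,0,0]},{"grip":255,"travel":[0,0.031,0.085],"angular":[0,0,0]}]'

```text
clock: 6.42
eef_pos: [0.4891, 0.3138, 0.1336]
tcp_rot: [0.983, 0.185, 0.001, -0.001]
ft_force: [0.3, 1.2, 1.1]
width: 0.0005
```

```bash
python3 - <<'E'
from h import *
st()
E
```

```text
t 6.4167 TCP board xyz(mm) [  3.5  47.4 133.6] F [0.35 1.17 1.13] w 0.0004835939505956703
```

Call:
carry_out --rows '[{"grip":255,"travel":[0,0.003,0],"angular":[0,0,0]},{"grip":255,"travel":[0,0.006,0],"angular":[0,0,0]},{"grip":255,"travel":[0,0.009,0],"angular":[0,0,0]},{"grip":255,"travel":[0,0.012,0],"angular":[0,0,0]},{"grip":255,"travel":[0,0.015,0],"angular":[0,0,0]},{"grip":255,"travel":[0,0.018,0],"angular":[0,0,0]},{"grip":255,"travel":[0,0.021,0],"angular":[0,0,0]},{"grip":255,"travel":[0,0.024,0],"angular":[0,0,0]},{"grip":255,"travel":[0,0.027,0],"angular":[0,0,0]},{"grip":255,"travel":[0,0.029,0],"angular":[0,0,0]},{"grip":255,"travel":[0,0.031,0],"angular":[0,0,0]},{"grip":255,"travel":[0,0.032,0],"angular":[0,0,0]}]'

```text
clock: 7.42
eef_pos: [0.5002, 0.2834, 0.1326]
tcp_rot: [0.983, 0.185, -0.0, -0.0]
ft_force: [-0.8, 1.3, 0.8]
width: 0.0006
```

```bash
python3 - <<'E'
from h import *
st()
im=snapshot("side")[60:200,110:270,::-1];cv2.imwrite("pics/s6.png",cv2.resize(im,None,fx=4,fy=4,interpolation=cv2.INTER_CUBIC))
cv2.imwrite("pics/w6.png",snapshot("wrist")[:,:,::-1])
st()
E
```

```text
t 7.4167 TCP board xyz(mm) [  2.7  14.9 132.6] F [-0.81  1.34  0.78] w 0.0005636661024991086
t 7.5167 TCP board xyz(mm) [  2.7  14.9 132.6] F [-0.41 -0.17  0.71] w 0.0006814866589912092
```

View pics/s6.png

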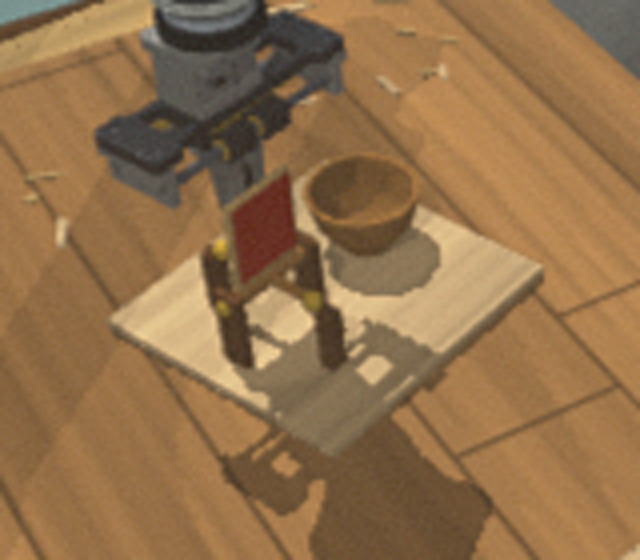

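View pics/w6.png

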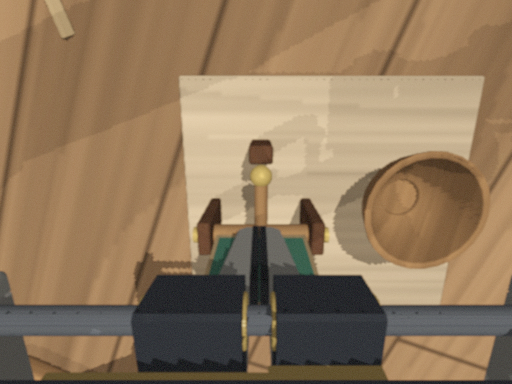

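Call:
carry_out --rows '[{"grip":255,"travel":[0,0.003,-0.004],"angular":[0,0,0]},{"grip":255,"travel":[0,0.0065,-0.008],"angular":[0,0,0]},{"grip":255,"travel":[0,0.01,-0.012],"angular":[0,0,0]},{"grip":255,"travel":[0,0.014,-0.015],"angular":[0,0,0]},{"grip":255,"travel":[0,0.018,-0.018],"angular":[0,0,0]},{"grip":255,"travel":[0,0.022,-0.02],"angular":[0,0,0]},{"grip":255,"travel":[0,0.0265,-0.021],"angular":[0,0,0]},{"grip":255,"travel":[0,0.031,-0.0215],"angular":[0,0,0]},{"grip":255,"travel":[0,0.035,-0.021],"angular":[0,0,0]},{"grip":255,"travel":[0,0.039,-0.0205],"angular":[0,0,0]},{"grip":255,"travel":[0,0.043,-0.0195],"angular":[0,0,0]},{"grip":255,"travel":[0,0.047,-0.018],"angular":[0,0,0]}]'

```text
clock: 8.52
eef_pos: [0.5175, 0.2392, 0.1504]
tcp_rot: [0.983, 0.185, -0.0, 0.0]
ft_force: [-0.2, 0.1, -0.2]
width: 0.0002
```

```bash
python3 - <<'E'
from h import *
st()
im=snapshot("side")[60:200,110:270,::-1];cv2.imwrite("pics/s7.png",cv2.resize(im,None,fx=4,fy=4,interpolation=cv2.INTER_CUBIC))
st()
E
```

```text
t 8.5167 TCP board xyz(mm) [  2.5 -32.4 150.4] F [-0.21  0.14 -0.16] w 0.0001811343836590994
t 8.5667 TCP board xyz(mm) [  2.4 -33.5 150.1] F [ 0.59  0.29 -0.31] w 0.0005771226455891991
```

View pics/s7.png

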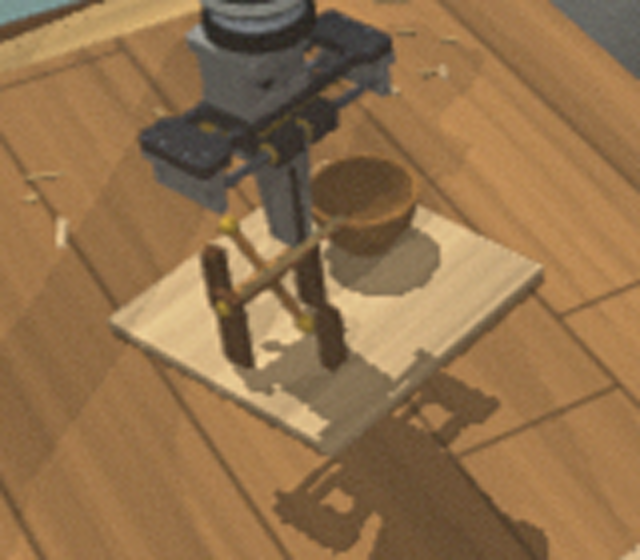

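Call:
carry_out --rows '[{"grip":255,"travel":[0,0.003,0.0025],"angular":[0,0,0]},{"grip":255,"travel":[0,0.0055,0.005],"angular":[0,0,0]},{"grip":255,"travel":[0,0.008,0.0075],"angular":[0,0,0]},{"grip":255,"travel":[0,0.0105,0.0105],"angular":[0,0,0]},{"grip":255,"travel":[0,0.013,0.0135],"angular":[0,0,0]},{"grip":255,"travel":[0,0.0155,0.017],"angular":[0,0,0]},{"grip":255,"travel":[0,0.0175,0.0205],"angular":[0,0,0]},{"grip":255,"travel":[0,0.0195,0.024],"angular":[0,0,0]},{"grip":255,"travel":[0,0.021,0.0275],"angular":[0,0,0]},{"grip":255,"travel":[0,0.022,0.0305],"angular":[0,0,0]},{"grip":255,"travel":[0,0.023,0.033],"angular":[0,0,0]},{"grip":255,"travel":[0,0.024,0.0355],"angular":[0,0,0]}]'

```text
clock: 9.57
eef_pos: [0.526, 0.2173, 0.1148]
tcp_rot: [0.983, 0.185, -0.0, -0.0]
ft_force: [-0.3, 0.8, -0.1]
width: 0.0004
```

```bash
python3 - <<'E'
from h import *
st()
im=snapshot("side")[60:200,110:270,::-1];cv2.imwrite("pics/s8.png",cv2.resize(im,None,fx=4,fy=4,interpolation=cv2.INTER_CUBIC))
st()
E
```

```text
t 9.5667 TCP board xyz(mm) [  2.5 -56.  114.8] F [-0.34  0.83 -0.13] w 0.0003734848689332351
t 9.6167 TCP board xyz(mm) [  2.2 -56.2 114.4] F [-0.11  1.19  0.37] w 0.0003791362542223016
```

View pics/s8.png

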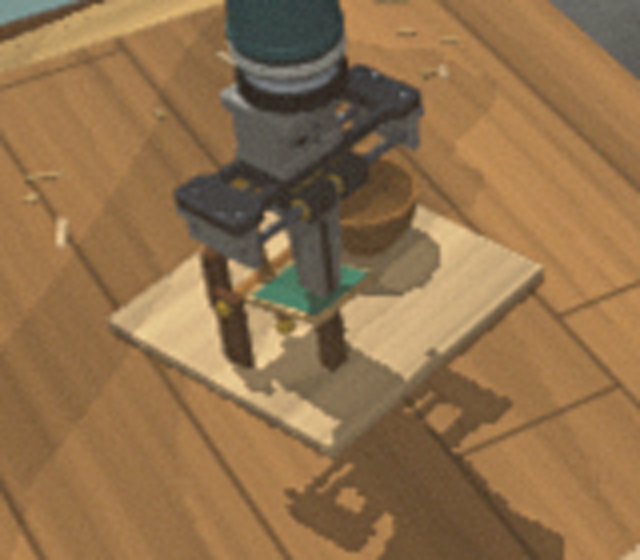

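Call:
carry_out --rows '[{"grip":255,"travel":[0,0.0005,0.0015],"angular":[0,0,0]},{"grip":255,"travel":[0,0.001,0.003],"angular":[0,0,0]},{"grip":255,"travel":[0,0.001,0.0045],"angular":[0,0,0]},{"grip":255,"travel":[0,0.001,0.006],"angular":[0,0,0]},{"grip":255,"travel":[0,0.001,0.0075],"angular":[0,0,0]},{"grip":255,"travel":[0,0.001,0.009],"angular":[0,0,0]},{"grip":255,"travel":[0,0.001,0.0103],"angular":[0,0,0]},{"grip":255,"travel":[0,0.001,0.0115],"angular":[0,0,0]},{"grip":255,"travel":[0,0.001,0.0125],"angular":[0,0,0]},{"grip":255,"travel":[0,0.001,0.0135],"angular":[0,0,0]},{"grip":255,"travel":[0,0.001,0.0143],"angular":[0,0,0]},{"grip":255,"travel":[0,0.001,0.015],"angular":[0,0,0]}]'

```text
clock: 10.62
eef_pos: [0.5264, 0.2164, 0.1]
tcp_rot: [0.983, 0.185, 0.0, 0.0]
ft_force: [0.5, -1.6, 1.1]
width: 0.0006
```

```bash
python3 - <<'E'
from h import *
st()
E
```

```text
t 10.6167 TCP board xyz(mm) [  2.5 -57.  100. ] F [ 0.5  -1.64  1.12] w 0.000587606155641115
```

Tip height is 75 mm and home should be about 73.5 mm. I'll keep pressing in fractions of a millimetre until the force rises.

Call:
carry_out --rows '[{"grip":255,"travel":[0,0,0.0005],"angular":[0,0,0]},{"grip":255,"travel":[0,0,0.001],"angular":[0,0,0]},{"grip":255,"travel":[0,0,0.0015],"angular":[0,0,0]},{"grip":255,"travel":[0,0,0.0015],"angular":[0,0,0]}]'

```text
clock: 10.95
eef_pos: [0.5265, 0.2164, 0.0989]
tcp_rot: [0.983, 0.185, 0.0, -0.0]
ft_force: [-1.7, -1.3, 2.9]
width: 0.0005
```

Call:
carry_out --rows '[{"grip":255,"travel":[0,0,0.0005],"angular":[0,0,0]},{"grip":255,"travel":[0,0,0.001],"angular":[0,0,0]},{"grip":255,"travel":[0,0,0.001],"angular":[0,0,0]}]'

```text
clock: 11.2
eef_pos: [0.5265, 0.2164, 0.0987]
tcp_rot: [0.983, 0.185, 0.0, -0.0]
ft_force: [-3.9, -1.5, 11.0]
width: 0.0002
```

Call:
carry_out --rows '[{"grip":255,"travel":[0,0,-0.001],"angular":[0,0,0]},{"grip":255,"travel":[0,0,-0.003],"angular":[0,0,0]},{"grip":255,"travel":[0,0.001,-0.008],"angular":[0,0,0]},{"grip":255,"travel":[0,0.001,-0.018],"angular":[0,0,0]},{"grip":255,"travel":[0,0.001,-0.035],"angular":[0,0,0]},{"grip":255,"travel":[0,0.001,-0.055],"angular":[0,0,0]},{"grip":255,"travel":[0,0.001,-0.078],"angular":[0,0,0]},{"grip":255,"travel":[0,-0.01,-0.1],"angular":[0,0,0]},{"grip":255,"travel":[0,-0.03,-0.12],"angular":[0,0,0]},{"grip":255,"travel":[0,-0.055,-0.135],"angular":[0,0,0]},{"grip":255,"travel":[0,-0.08,-0.145],"angular":[0,0,0]},{"grip":255,"travel":[0,-0.1,-0.15],"angular":[0,0,0]}]'

```text
clock: 12.2
eef_pos: [0.4899, 0.3117, 0.2503]
tcp_rot: [0.983, 0.185, 0.002, -0.001]
ft_force: [0.4, -0.7, 0.6]
width: 0.0003
```

Call:
carry_out --rows '[{"grip":255,"travel":[0,-0.02,0],"angular":[0,0,0]},{"grip":255,"travel":[0,-0.04,0],"angular":[0,0,0]},{"grip":255,"travel":[0,-0.055,0],"angular":[0,0,0]},{"grip":255,"travel":[0,-0.06,0],"angular":[0,0,0]},{"grip":255,"travel":[0,-0.06,0],"angular":[0,0,0]},{"grip":255,"travel":[0,-0.06,0],"angular":[0,0,0]},{"grip":255,"travel":[0,-0.06,0],"angular":[0,0,0]}]'

```text
clock: 12.78
eef_pos: [0.469, 0.3639, 0.2476]
tcp_rot: [0.983, 0.184, 0.0, 0.0]
ft_force: [-0.1, 0.3, -0.4]
width: 0.0004
```

```bash
python3 - <<'E'
from h import *
st()
s=snapshot("side")[:,:,::-1];cv2.imwrite("pics/s9f.png",s)
cv2.imwrite("pics/s9.png",cv2.resize(s[60:200,110:270],None,fx=4,fy=4,interpolation=cv2.INTER_CUBIC))
cv2.imwrite("pics/t9.png",snapshot("top")[:,:,::-1])
cv2.imwrite("pics/w9.png",snapshot("wrist")[:,:,::-1])
st()
E
```

```text
t 12.7833 TCP board xyz(mm) [  3.2 101.3 247.6] F [-0.09  0.26 -0.36] w 0.00039891618207029013
t 12.9333 TCP board xyz(mm) [  3.2 101.7 247.6] F [-0.1   0.28 -0.96] w 0.0005970638262730057
```

View pics/s9.png

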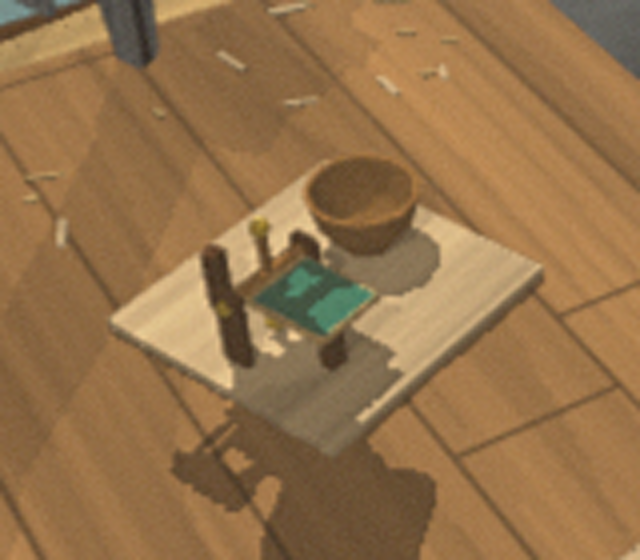

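View pics/t9.png

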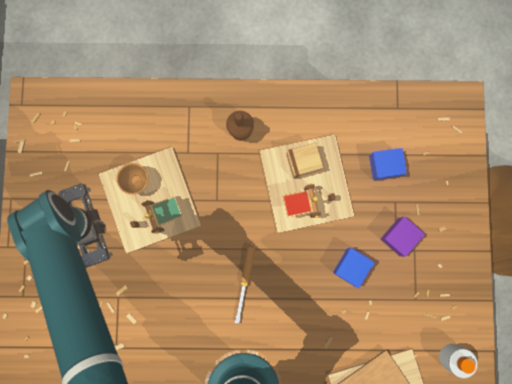

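View pics/w9.png

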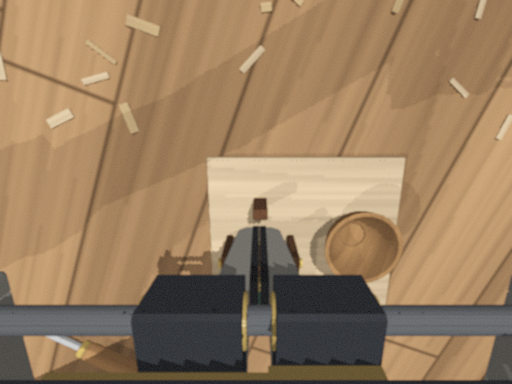

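```bash
python3 - <<'E'
from h import *
P=PIV+.003*BX
for a in (180,176,172):
    t=np.radians(a)
    ball=P+.046*(np.sin(t)*BY-np.cos(t)*np.array([0,0,1])); e=P+.085*(np.cos(t)*BY+np.sin(t)*np.array([0,0,1]))
    print(a,((proj("side",np.array([ball,e]))-[110,60])*4+1.5).round(1).tolist(), proj("top",np.array([ball,e])).round(1).tolist())
im=cv2.imread("pics/t9.png")[180:250,110:210];cv2.imwrite("pics/t9c.png",cv2.resize(im,None,fx=7,fy=7,interpolation=cv2.INTER_CUBIC))
d=cv2.absdiff(cv2.imread("pics/t9.png"),cv2.imread("pics/top0.png")).max(2);print([d[y0:y1,x0:x1].max() for y0,y1,x0,x1 in((130,240,255,360),(100,145,220,275),(290,325,230,245),(155,195,112,150))])
E
```

```text
180 [[263.2, 225.8], [355.8, 318.1]] [[148.6, 214.6], [179.8, 205.1]]
176 [[260.0, 224.3], [354.9, 312.0]] [[147.6, 215.0], [179.4, 205.0]]
172 [[256.9, 223.0], [353.5, 305.6]] [[146.5, 215.4], [178.8, 204.9]]
[np.uint8(11), np.uint8(10), np.uint8(10), np.uint8(18)]
```

View pics/t9c.png

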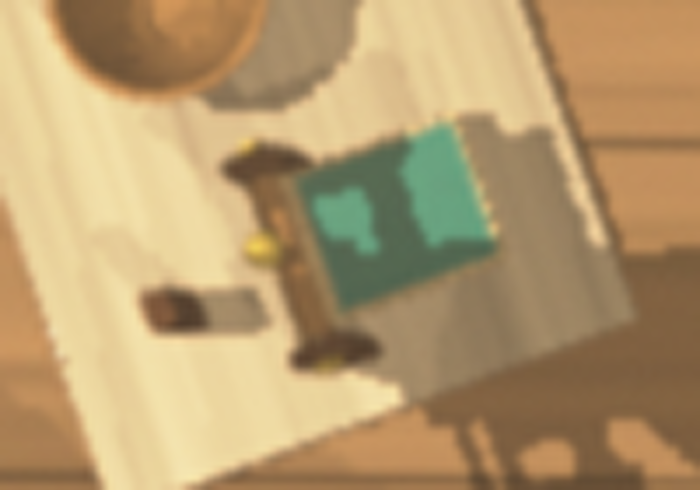

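```bash
python3 -c "
from h import *
st();print(hand_in())"
```

```text
t 12.9333 TCP board xyz(mm) [  3.2 101.7 247.6] F [-0.1   0.28 -0.96] w 0.0005970638262730057
the job is handed in; nothing more can be done
None
```

The bowl's paddle is turned over and lies home on the board's -y side with its green face up; I handed the job in at 12.9 s.

- **How it was done:** With the fingers shut, I pushed the pin's ball to raise the paddle to about 58°. I then moved round to its free edge and pushed it slowly over the top. Last, I pressed it down until it stopped.
- **Seating:** At the stop the downward force rose to 11 N, with the fingertips at 73.7 mm; fully home would be 73.5 mm. Force readings between steps stayed under about 5 N until that last press.
- **Final pictures:** The green face is up on the rest. Against my first pivot estimate, the ball and edge positions read about 178° ± 2°. I put that gap down to a 2–3 mm error in my measured pivot position, because the ball and edge were off by about the same amount.
- **Everything else:** The top view before and after shows no change beyond image noise at the block, its red paddle, the mallet, the gouge's blade end (its handle was in the arm's shadow) or the bowl. The arm stopped with the fingertips about 220 mm above the bench, touching nothing.

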